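Start a screw-in stand-off insulator in the aerial feed-through board

ROBOT

A 6-joint arm with a two-finger parallel gripper is mounted at the origin on the work surface. World frame = base frame: x ahead of the robot, y to its left, z up, the work surface at z = 0. Lengths are in m, angles in rad, forces in N, time in s.
With the tool pointing down it reaches from about 0.35 to 0.975 m from the base axis. Payload 4.9 kg.
Tool frame: the origin (TCP) lies midway between the tips of the shut fingers; the grasp point (between the pads) lies behind it (manip.tcp_to_grasp is the z of the grasp point in the tool frame, in m); z points along the fingers, y is the direction in which the jaws open and shut (so a half turn about z gives the same grasp; the last joint's range is limited). The gripper opens to 85 mm and grips with 20 to 120 N. Pads are 22 mm wide; open, the fingers measure 114 mm over their backs; the gripper's body (76 mm by 85 mm) begins 54 mm behind the grasp point. The pads swing forward as they close: fully open they stand 13 mm farther back than shut.
Start: joints at [-1.276, 0.053, 1.613, -0, 1.476, -0.119], TCP at [0.251, -0.572, 0.231] pointing down, gripper open.
Joint ranges: [-3.01, 3.01], [-1.01, 2.22], [0.06, 2.58], [-1.02, 4.17], [0.09, 2.62], [-3.14, 3.14]. Speed limits (rad/s): [2.57, 2.57, 3.14, 3.14, 3.14, 3.14].

INTERFACE

Orientations are given as a unit quaternion [w, x, y, z].
In Python, from plant import status, vision, order, regions_of, manip gives the robot as it stands. The module is installed in compiled form; this text tells all that it offers.
- The arm moves only by the shell command python3 -m crank 'ROWS'. ROWS is JSON, one flat list of numbers, 5 for each row, row after row: the shift along the tool's x, y, z in mm, then the turn about the tool's z in degrees, then the opening in per cent of the stroke, from 0 (shut) to 100 (fully open). In form: [tx, ty, tz, yaw, fingers, tx, ty, tz, yaw, fingers, ...]. A call has exactly 10 rows; each row is the pose to reach, as a shift and turn from the pose commanded when the call began, along the tool's axes at that moment; what a row does not reach only later rows make up. A row lasts 1/10 s, in which the tool goes at most 50 mm and 8.59 degrees, less where a joint would pass 70% of its speed; a pose out of reach is approached as far as the arm can. A call with a gripper value outside its range is refused whole. The fingers move at their own pace and stop on an object; the grip force is fixed at half the most. Time passes only in rows, so rows that repeat a pose let the fingers close, or fill a call up. It gives the time, the measured TCP pose, the force and the opening at its end, in the units of the state.
- status.state(): the state, without advancing time (a new reading comes with each control period).
- vision.grab_frame(name): name is "scene" or "side" or "wrist"; returns (picture, depth): 480x640x3 uint8, red, green, blue; 480x640 float32, m along the optical axis (not along the pixel's ray), 0 where there is no reading.
- vision.get_calibration(name): a dict with "camera_matrix" (3x3 intrinsics, pixels), "k1" (the pictures are not rectified: a ray, as slopes to the right and down, at radius r is drawn at 1 + k1 r^2 times it, then the intrinsics apply), "R" (3x3) and "t" (3): a world point X has camera coordinates R X + t. Camera axes: x right, y down, z forward; pixel columns grow to the right and rows downward; lengths in m; the calibration is good to about 2 mm. A picture is of the moment at which its call begins: read the wrist's pose just before it. get_calibration takes no time and is no camera call; for the wrist camera it gives the pose at the moment of the call.
- order.job_done(): hands the job in, once; it reports no verdict.
Trained networks look in the newest picture that a camera, given by its name, has taken for a name from the list of things; names that differ only in an ending like _2 or _b are one class to them, and where a whole thing is asked for, a point or a joint stands for the part that bears it (a point fixed in the world has none). Each returns a list of dicts, best first, with "confidence" (0 to 1); they miss things now and then, are a little off and sometimes report something else, mostly with a low value. They report only what shows in the picture. A call takes as long as a camera call.
- regions_of(camera, name): "region" (480x640 bool, what is visible of it) and "extent" ([centre column, centre row, width, height] in pixels, round what is visible of it).
The state is a dict: "time": time; "joint_pos": joint angles; "joint_vel": joint speeds; "joint_efforts": joint torques, N m; "tool_pos": TCP position; "tool_rot": TCP orientation; "contact_force": force on the tool from outside, world axes, zero at the start; "ft_torque": the same for the moment, N m; "gripper_width": opening from 0.0 (shut) to 1.0 (fully open).
Only numpy, scipy, OpenCV 4.12 (cv2) and the standard library are available. Lean on these libraries where they do the work, as an engineer would, in place of code of your own. Each camera call takes 0.05 s, during which the arm holds its last target. There are 200 camera calls.

TASK

The middle stand-off insulator of the feed-line board is missing: take the matching spare (the tall one) out of the scrap-wood holder and stand it, screw point down, in the empty pilot hole between the two fitted ones. Then start its wood screw by hand: push down firmly (15 to 25 N; over 30 N splits the wood) while turning it clockwise at least one full turn, so that it cuts its first thread, and let go of it standing upright. Leave everything else where it is.

Things in the scene. Friction and masses are not known exactly. Their poses are not given: they have to be found in the camera images.
- insulator: the loose spare to fit: white porcelain drum 28 mm across, 54 mm tall, on a steel wood screw 36 mm long; about 90 g. Origin at the screw's point, z up its axis: flange (22 mm across) at z = 32 to 36 mm, drum from 36 mm, wire groove (19 mm across) at 70 to 80 mm, crown's top at 90 mm. Starts upright, point down, in one of the holder's holes, hanging on its flange; grip it at any yaw
- insulator_tip (a point): the round point of the insulator's screw, on its axis, 36 mm below the drum's foot. The screw's core is 5.6 mm thick, its thread 8 mm (only the core meets the hole's walls; the thread sinks into the wood)
- board: the feed-through board, fixed: timber 170 (x) by 330 (y) by 38 mm thick, origin under its centre. Three insulator places at x = -30 mm, y = -105, 0, 105 mm: the outer two carry fitted insulators of the same kind (crowns 96 mm above the table), the middle one is the empty pilot hole. An aluminium plate with coax sockets, up to 23 mm above the board's top, lies along x = +50 mm
- pilot (a point): centre of the pilot hole's mouth in the board's top face, 38 mm above the table, amid a pencilled cross. The hole runs straight down, 7 mm wide with a 1.5 mm chamfer. A screw let in stops after 18 mm, its point on fresh wood, the drum's foot then 18 mm above the board. Let go there or between turns, it stays standing and keeps its depth
- thread (a joint): depth of thread cut in the wood, m: 0 at the start, 0.0036 after one biting turn, at most 0.0145. The screw bites only when turned clockwise (from above) under a push of some 11 N (9 to 13 N, woods vary), resisting with 0.02 N m; with less push the point just spins, and pushing alone does nothing. Turned back under push it backs out. Over 30 N splits the wood
- holder: the scrap-wood block for spares, fixed: 60 mm (x) by 225 mm (y) by 45 mm high, origin under its centre; three holes 75 mm apart along its y, 9 mm wide and 40 mm deep
- bobbin: a short porcelain bobbin insulator (34 mm across, 25 mm tall) on the same screw, in another hole of the holder; origin at its screw's point. Not wanted
- eye: a steel screw eye (ring 36 mm across) on the same screw, in another hole of the holder; origin at its screw's point. Not wanted
- travel_mug: a steel travel mug with black lid, 80 mm across, 173 mm tall; origin under its centre
- morse_key: a Morse paddle key on a dark wooden base 100 by 75 mm, 52 mm tall; origin under its centre
- screwdriver: a black-handled screwdriver 190 mm long, lying on the table, handle towards its -x
- tape_roll: a roll of black tape, 66 mm across, 19 mm tall, lying flat; origin under its centre
- pen: a white pen, 140 mm long, lying on the table, origin at mid-length
- wood: the fresh wood at the bottom of the pilot hole, on which the screw's point bears (origin at its surface, 18 mm below the board's top at the start; it goes down with the thread)

How it is judged:
By the outcome, as a careful person would: the job done as asked, in the order asked, and still so for the second after the job is handed in, with the robot touching nothing.
It also fails if it takes over 70 s, if anything falls off the work surface, if the arm or the gripper's body presses on something with over 40 N, if the wrist force passes 120 N, or if a joint passes its speed limit or range.

## Working session

There is one attempt and no reset: what is moved stays moved. The work goes in short steps, Python scripts to look and compute and a shell command to move; the robot and the scene stay as the last step left them, time stands still between calls to the robot, and variables do not carry over. Pictures are saved under pics/ and viewed, on a budget of 10 in all, crops included, one or two more only if the job needs it, and the job is handed in when it is done.

```bash
mkdir -p pics; cat > h.py <<'E'
import numpy as np, cv2
from plant import status, vision, order, regions_of, manip
def pix2world(cal,uv,depth=None,z=None):
    K=np.array(cal["camera_matrix"]);R=np.array(cal["R"]);t=np.array(cal["t"])
    uv=np.atleast_2d(np.asarray(uv,float))
    n=cv2.undistortPoints(uv[:,None,:],K,np.array([cal["k1"],0,0,0,0.]))[:,0]
    d=np.c_[n,np.ones(len(n))]
    o=-R.T@t; w=d@R
    s=np.asarray(depth)[:,None] if depth is not None else ((z-o[2])/w[:,2])[:,None]
    return o+s*w
def project(cal,X):
    K=np.array(cal["camera_matrix"]);R=np.array(cal["R"]);t=np.array(cal["t"])
    return cv2.projectPoints(np.atleast_2d(np.asarray(X,float)),cv2.Rodrigues(R)[0],t,K,np.array([cal["k1"],0,0,0,0.]))[0][:,0]
def cloud(cal,dep,mask):
    v,u=np.nonzero(mask&(dep>0))
    return pix2world(cal,np.c_[u,v],depth=dep[v,u])
def save(img,name): cv2.imwrite("pics/"+name,img[:,:,::-1])
E
python3 - <<'E'
from h import *
s=status.state();print({k:np.round(v,3) for k,v in s.items()},manip.tcp_to_grasp)
ims=[]
for c in ["scene","side","wrist"]:
    im,d=vision.grab_frame(c);cal=vision.get_calibration(c);save(im,c+"0.png")
    print(c,np.round(-np.array(cal["R"]).T@cal["t"],3))
    for n in ["insulator","board","holder","bobbin","eye","travel_mug"]:
        for r in regions_of(c,n)[:4]:
            P=cloud(cal,d,r["region"])
            if len(P): print(n,round(r["confidence"],2),np.round(r["extent"]),"med",np.round(np.median(P,0),3),"lo",np.round(np.percentile(P,2,0),3),"hi",np.round(np.percentile(P,98,0),3))
    ims.append(im)
E
```

```text
{'time': np.float64(0.0), 'joint_pos': array([-1.276,  0.053,  1.614,  0.   ,  1.476, -0.119]), 'joint_vel': array([-0.001,  0.001, -0.001, -0.   , -0.001, -0.001]), 'joint_efforts': array([-0.0000e+00, -3.9368e+01, -3.7018e+01, -0.0000e+00,  7.0000e-03,
        0.0000e+00]), 'tool_pos': array([ 0.251, -0.572,  0.23 ]), 'tool_rot': array([-0.001,  0.979,  0.205, -0.   ]), 'contact_force': array([-0.624, -0.095, -0.399]), 'ft_torque': array([-0.051,  0.048,  0.018]), 'gripper_width': np.float64(1.0)} -0.0187
scene [1.126 0.89  1.252]
insulator 0.66 [402. 336.  90.  79.] med [0.554 0.301 0.042] lo [ 0.496  0.185 -0.   ] hi [0.594 0.399 0.051]
insulator 0.59 [379. 305.  15.  22.] med [0.566 0.221 0.082] lo [0.551 0.206 0.051] hi [0.574 0.23  0.105]
insulator 0.58 [394. 253.  25.  18.] med [0.393 0.069 0.016] lo [ 0.36   0.038 -0.003] hi [0.423 0.1   0.023]
board 0.84 [312. 211. 106.  96.] med [ 0.511 -0.181  0.037] lo [ 0.419 -0.367  0.003] hi [ 0.596 -0.042  0.086]
holder 0.77 [401. 336.  87.  72.] med [0.555 0.301 0.043] lo [0.5   0.186 0.004] hi [0.594 0.399 0.05 ]
holder 0.22 [356. 
[... 514 characters left out ...]
.367  0.   ] hi [ 0.595 -0.042  0.09 ]
board 0.6 [404. 317.  31.  21.] med [0.392 0.07  0.017] lo [ 0.361  0.036 -0.001] hi [0.422 0.096 0.021]
holder 0.8 [298. 389.  44. 124.] med [0.534 0.316 0.045] lo [0.493 0.185 0.005] hi [0.587 0.399 0.048]
holder 0.51 [404. 318.  33.  27.] med [0.392 0.072 0.017] lo [0.361 0.037 0.002] hi [0.421 0.096 0.021]
bobbin 0.59 [291. 409.  21.  28.] med [0.524 0.364 0.071] lo [0.511 0.344 0.049] hi [0.54  0.374 0.075]
eye 0.8 [296. 368.  10.  27.] med [0.543 0.287 0.068] lo [0.536 0.27  0.046] hi [0.553 0.301 0.097]
travel_mug 0.79 [382. 151.  34.  69.] med [ 0.534 -0.471  0.112] lo [ 0.494 -0.544  0.001] hi [ 0.575 -0.457  0.174]
wrist [ 0.323 -0.541  0.374]
```

View pics/scene0.png

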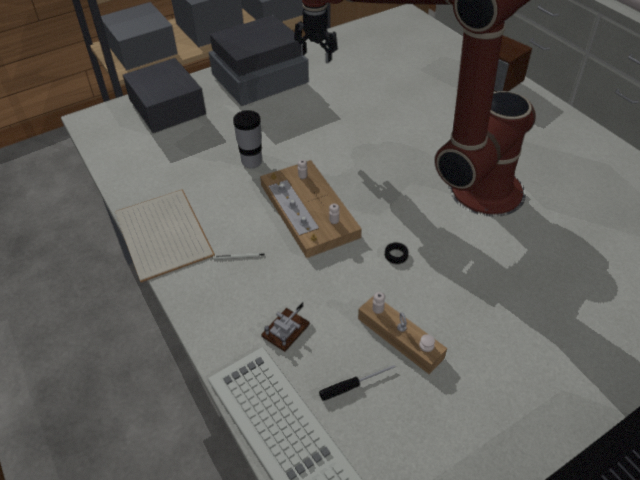

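View pics/side0.png

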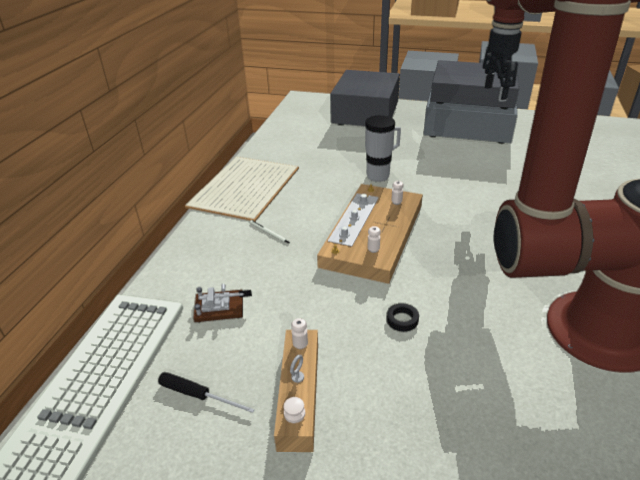

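The tall spare stands at the mug-side end of the holder (scene pixel 379,303). The eye is in the middle hole and the bobbin in the near one. The board's fitted insulators show at about (303,166) and (334,209), with the pencilled cross between them. Next I'll get rough positions from two views and work out the move over the board.

```bash
cat >> h.py <<'E'
from scipy.spatial.transform import Rotation as Ro
def shift(target, s=None):
    s=s or status.state(); R=Ro.from_quat(np.roll(s["tool_rot"],-1)).as_matrix()
    return np.round(1000*R.T@(np.asarray(target)-s["tool_pos"]),1)
def toolyaw(s=None):
    s=s or status.state(); R=Ro.from_quat(np.roll(s["tool_rot"],-1)).as_matrix()
    return np.degrees(np.arctan2(R[1,0],R[0,0])), R
E
python3 - <<'E'
from h import *
a=vision.get_calibration("scene");b=vision.get_calibration("side")
for n,u,v,z in [("fitA",(303,163),(398,185),.094),("fitB",(334,206),(375,230),.094),("ins",(379,296),(299,323),.101)]:
    print(n,pix2world(a,u,z=z).round(3),pix2world(b,v,z=z).round(3))
y,R=toolyaw();print(y,R.round(3))
print("above board",shift([.40,-.22,.26]))
c=vision.get_calibration("wrist");print("cam z axis in world",np.array(c["R"])[2].round(3))
E
```

```text
fitA [[ 0.46  -0.306  0.094]] [[ 0.458 -0.306  0.094]]
fitB [[ 0.481 -0.105  0.094]] [[ 0.48  -0.104  0.094]]
ins [[0.561 0.214 0.101]] [[0.559 0.212 0.101]]
23.707272363814877 [[ 0.916  0.402 -0.   ]
 [ 0.402 -0.916 -0.   ]
 [-0.     0.    -1.   ]]
above board [ 277.8 -262.7  -28.7]
cam z axis in world [-0.278 -0.123 -0.953]
```

```bash
python3 -m crank '[0,0,-20,0,100, 60,-43,-20,0,100, 110,-78,-20,0,100, 150,-107,-20,0,100, 190,-136,-20,0,100, 230,-164,-20,0,100, 270,-193,-20,0,100, 310,-221,-20,0,100, 348,-248,-20,0,100, 348,-248,-20,0,100]'
python3 -m crank '[0,0,0,0,100,0,0,0,0,100,0,0,0,0,100,0,0,0,0,100,0,0,0,0,100,0,0,0,0,100,0,0,0,0,100,0,0,0,0,100,0,0,0,0,100,0,0,0,0,100]'
python3 - <<'E'
from h import *
s=status.state();print(s["tool_pos"],s["joint_pos"].round(3),toolyaw()[0])
cal=vision.get_calibration("wrist");im,d=vision.grab_frame("wrist")
save(im,"w1.png")
np.savez("w1.npz",im=im,d=d,**{k:np.array(v) for k,v in cal.items()})
print(project(cal,[[.46,-.306,.096],[.481,-.105,.096],[.47,-.205,.038]]).round())
for r in regions_of("wrist","insulator"):
    P=cloud(cal,d,r["region"]);print(r["confidence"],np.round(r["extent"]),np.median(P,0).round(3) if len(P) else 0)
E
```

```text
time: 2.05
tool_pos: [0.4714, -0.2022, 0.2516]
tool_rot: [-0.0, 0.978, 0.207, 0.001]
contact_force: [-0.2, -0.7, -0.1]
gripper_width: 1.003
time: 3.05
tool_pos: [0.4702, -0.2052, 0.2513]
tool_rot: [-0.0, 0.979, 0.205, -0.0]
contact_force: [0.0, -0.1, 0.1]
gripper_width: 0.996
[ 0.47021604 -0.20521774  0.25130124] [-0.557 -0.231  1.845  0.     1.527  0.6  ] 23.712528786855582
[[432. 275.]
 [197. 145.]
 [320. 197.]]
```

View pics/w1.png

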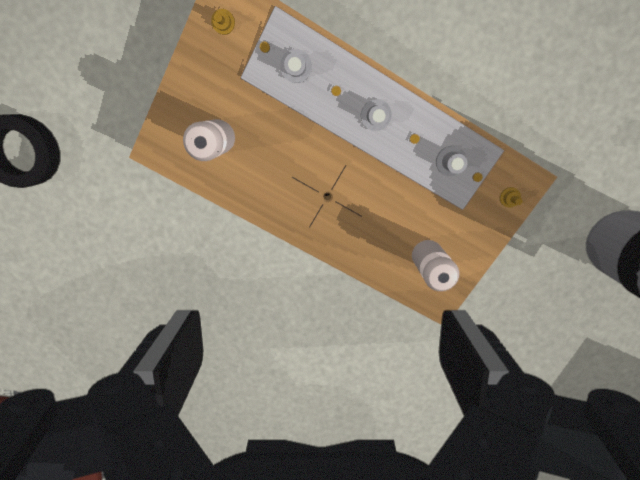

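The pilot hole is at (327,196), inside the cross. The fitted crowns centre near (201,141) and (443,277).

```bash
python3 - <<'E'
from h import *
f=np.load("w1.npz");cal={k:f[k] for k in["camera_matrix","k1","R","t"]};cal["k1"]=float(cal["k1"]);d=f["d"]
h=pix2world(cal,(327,196),z=.038);A,B=pix2world(cal,[(443,277),(201,141)],z=.096)
print("hole",h.round(4),"crowns",A.round(4),B.round(4),"mid",(A+B).round(4)/2,np.linalg.norm(A-B))
m=np.zeros(d.shape,bool);m[185:207,310:345]=1
print("board z near hole",np.median(cloud(cal,d,m)[:,2]))
for u,v in[(443,277),(201,141)]:
    m[:]=0;m[v-6:v+7,u-6:u+7]=1;print(np.median(cloud(cal,d,m),0))
print("to ins",shift([.56,.213,.25]))
E
```

```text
hole [[ 0.4732 -0.2105  0.038 ]] crowns [ 0.4618 -0.3144  0.096 ] [ 0.4848 -0.1065  0.096 ] mid [ 0.47325 -0.2105   0.096  ] 0.20916146386466222
board z near hole 0.03747828632574898
[ 0.46174917 -0.31441992  0.0958393 ]
[ 0.4847452  -0.10649206  0.09577823]
to ins [ 250.4 -346.8    1.3]
```

```bash
python3 -m crank '[28,-39,0,-8,100, 56,-78,0,-16,100, 84,-117,0,-24,100, 112,-155,0,-32,100, 140,-194,0,-40,100, 168,-232,0,-48,100, 196,-271,0,-56,100, 224,-310,0,-64,100, 250,-347,0,-72,100, 250,-347,0,-78,100]'
python3 -m crank '[0,0,0,0,100,0,0,0,0,100,0,0,0,0,100,0,0,0,0,100,0,0,0,0,100,0,0,0,0,100,0,0,0,0,100,0,0,0,0,100,0,0,0,0,100,0,0,0,0,100]'
python3 - <<'E'
from h import *
s=status.state();print(s["tool_pos"],s["joint_pos"].round(3),toolyaw()[0])
cal=vision.get_calibration("wrist");im,d=vision.grab_frame("wrist")
save(im,"w2.png")
np.savez("w2.npz",im=im,d=d,**{k:np.array(v) for k,v in cal.items()})
print(project(cal,[[.56,.213,.103]]).round())
E
```

```text
time: 4.15
tool_pos: [0.5595, 0.2178, 0.2509]
tool_rot: [-0.001, 0.627, 0.779, 0.0]
contact_force: [0.1, -0.5, 0.2]
gripper_width: 1.005
time: 5.15
tool_pos: [0.5596, 0.213, 0.2513]
tool_rot: [-0.0, 0.631, 0.776, 0.0]
contact_force: [-0.1, 0.4, 0.7]
gripper_width: 1.0
[0.5595878  0.21301175 0.25131813] [ 0.239 -0.02   1.653  0.     1.508  0.035] 101.70728102597097
[[321. 215.]]
```

View pics/w2.png

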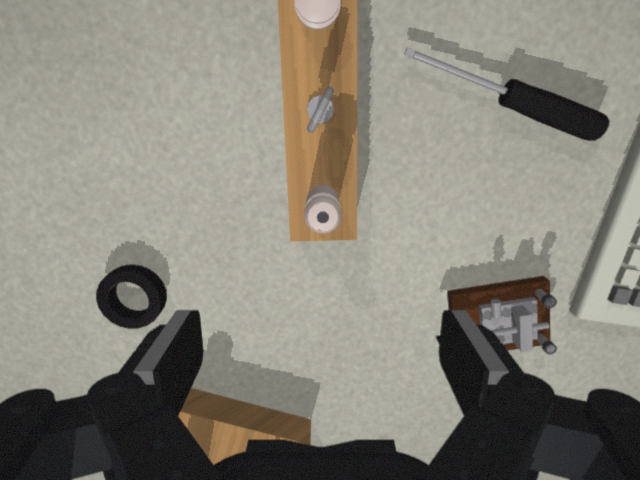

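The crown's centre is at (322,217) and its screw hole faces straight up. The Morse key is well off to the right at (500,310).

```bash
python3 - <<'E'
from h import *
f=np.load("w2.npz");cal={k:f[k] for k in["camera_matrix","k1","R","t"]};cal["k1"]=float(cal["k1"]);d=f["d"]
c=pix2world(cal,(322,217),z=.103)[0];print(c)
m=np.zeros(d.shape,bool);m[211:224,316:329]=1;print(np.median(cloud(cal,d,m),0))
m[:]=0;m[150:160,322:345]=1;print("holder top",np.median(cloud(cal,d,m)[:,2]))
print("key",pix2world(cal,[(449,292),(452,340)],z=.03).round(3))
# grasp point height: tip .013+.058=.071 -> TCP=.071-.0187
print("shift",shift([c[0],c[1],.071-.0187]))
E
```

```text
[0.56132543 0.21192024 0.103     ]
[0.5613504  0.21180218 0.10289831]
holder top 0.044602185484586165
key [[0.702 0.143 0.03 ]
 [0.721 0.093 0.03 ]]
shift [ -1.5   1.5 199. ]
```

```bash
python3 -m crank '[-1.5,1.5,30,0,70, -1.5,1.5,65,0,70, -1.5,1.5,100,0,70, -1.5,1.5,130,0,70, -1.5,1.5,155,0,70, -1.5,1.5,175,0,70, -1.5,1.5,190,0,70, -1.5,1.5,199,0,70, -1.5,1.5,199,0,70, -1.5,1.5,199,0,70]'
python3 -m crank '[0,0,0,0,70, 0,0,0,0,70, 0,0,0,0,0, 0,0,0,0,0, 0,0,0,0,0, 0,0,0,0,0, 0,0,0,0,0, 0,0,0,0,0, 0,0,0,0,0, 0,0,0,0,0]'
python3 -m crank '[0,0,-10,0,0, 0,0,-25,0,0, 0,0,-45,0,0, 0,0,-65,0,0, 0,0,-90,0,0, 0,0,-110,0,0, 0,0,-120,0,0, 0,0,-120,0,0, 0,0,-120,0,0, 0,0,-120,0,0]'
python3 - <<'E'
from h import *
s=status.state();print(s["tool_pos"],s["joint_pos"].round(3),toolyaw()[0])
print(shift([.4732,-.2105,s["tool_pos"][2]]))
for c in["side"]:
    im,d=vision.grab_frame(c);cal=vision.get_calibration(c)
    p=project(cal,s["tool_pos"])[0].astype(int);print(p)
    x,y=p;save(cv2.resize(im[y-80:y+80,x-100:x+100],None,fx=3,fy=3),c+"3.png")
E
```

```text
time: 6.2
tool_pos: [0.562, 0.212, 0.0532]
tool_rot: [0.0, 0.631, 0.776, 0.001]
contact_force: [-0.1, 0.9, 0.3]
gripper_width: 0.7
time: 7.2
tool_pos: [0.5618, 0.2119, 0.0529]
tool_rot: [0.0, 0.631, 0.776, 0.0]
contact_force: [-0.1, 1.0, 5.7]
gripper_width: 0.309
time: 8.2
tool_pos: [0.5604, 0.2116, 0.1705]
tool_rot: [-0.001, 0.631, 0.776, -0.001]
contact_force: [-0.1, 1.3, -0.2]
gripper_width: 0.307
[0.56036594 0.21158038 0.17049994] [ 0.237  0.038  1.731 -0.     1.375  0.033] 101.70686486151935
[-395.6 -171.     0.6]
[296 293]
```

View pics/side3.png

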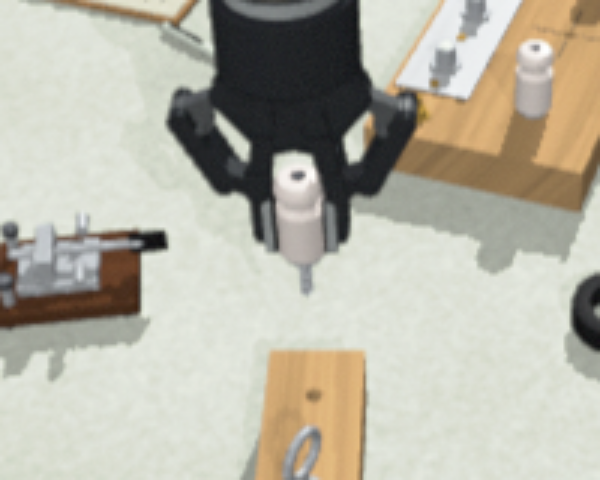

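The insulator is held upright by its drum, the screw hangs clear below, and the holder's end hole is empty. I'll carry it over the pilot hole and wind the wrist back on the way.

```bash
python3 -m crank '[-25,-11,0,-8,0, -65,-28,0,-16,0, -108,-47,0,-24,0, -152,-66,0,-32,0, -196,-85,0,-40,0, -240,-104,0,-48,0, -284,-123,0,-56,0, -328,-142,0,-64,0, -365,-158,0,-72,0, -396,-171,0,-80,0]'
python3 -m crank '[0,0,0,-8,0, 0,0,0,-16,0, 0,0,0,-24,0, 0,0,0,-32,0, 0,0,0,-40,0, 0,0,0,-45,0, 0,0,0,-45,0, 0,0,0,-45,0, 0,0,0,-45,0, 0,0,0,-45,0]'
python3 - <<'E'
from h import *
s=status.state();print(s["tool_pos"],s["joint_pos"].round(3),toolyaw()[0])
P=s["tool_pos"];tiles=[]
for c in["side","scene","wrist"]:
    im,d=vision.grab_frame(c);cal=vision.get_calibration(c)
    pts=project(cal,[P,P-[0,0,.04],[.4732,-.2105,.038]]);print(c,pts.round(1))
    if c=="wrist": t=im
    else:
        x,y=pts[1].astype(int);np.save(c+"4",np.array([x-40,y-40]));t=cv2.resize(im[y-40:y+40,x-40:x+40],None,fx=5,fy=5,interpolation=cv2.INTER_CUBIC)
    cv2.imwrite(f"pics/{c}4.png",t[:,:,::-1]);tiles.append(t)
save(np.hstack(tiles[:2]),"two4.png")
E
```

```text
time: 9.25
tool_pos: [0.4737, -0.2097, 0.1713]
tool_rot: [-0.001, 0.001, 1.0, 0.0]
contact_force: [0.5, 0.2, -1.6]
gripper_width: 0.31
time: 10.25
tool_pos: [0.4748, -0.2081, 0.1721]
tool_rot: [-0.0, -0.379, 0.925, 0.0]
contact_force: [-0.4, -0.5, -0.7]
gripper_width: 0.309
[ 0.47483933 -0.2080759   0.17214487] [-0.557 -0.161  1.919  0.     1.384 -2.904] -135.48653389359595
side [[386.8 176.1]
 [385.9 191.2]
 [384.9 224. ]]
scene [[315.7 162.6]
 [315.9 173.6]
 [316.6 197.4]]
wrist [[321.4 313.5]
 [321.3 273. ]
 [320.4 216.2]]
```

View pics/two4.png

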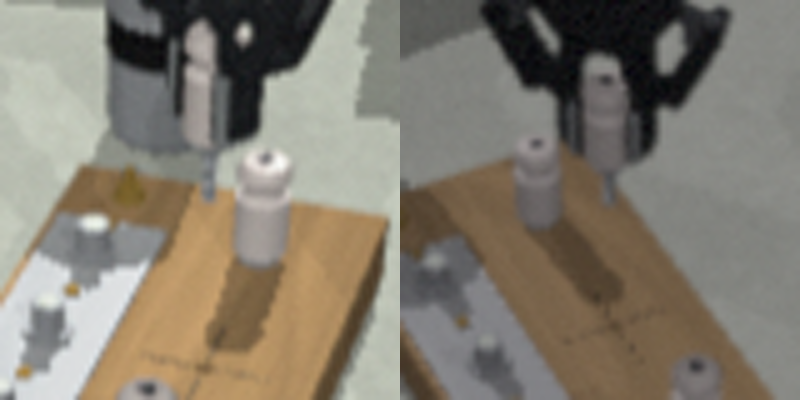

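The side crop shows the tip at (209,198) and the hole at (208,368). The scene crop shows the tip at (610,203) and the hole at (614,326). Both agree with the projections to about 2 mm. The wrist view should be finer.

```bash
python3 - <<'E'
import cv2
i=cv2.imread("pics/wrist4.png");cv2.imwrite("pics/wrist4c.png",cv2.resize(i[180:330,240:400],None,fx=4,fy=4,interpolation=cv2.INTER_CUBIC))
E
```

```text
(no output)
```

View pics/wrist4c.png

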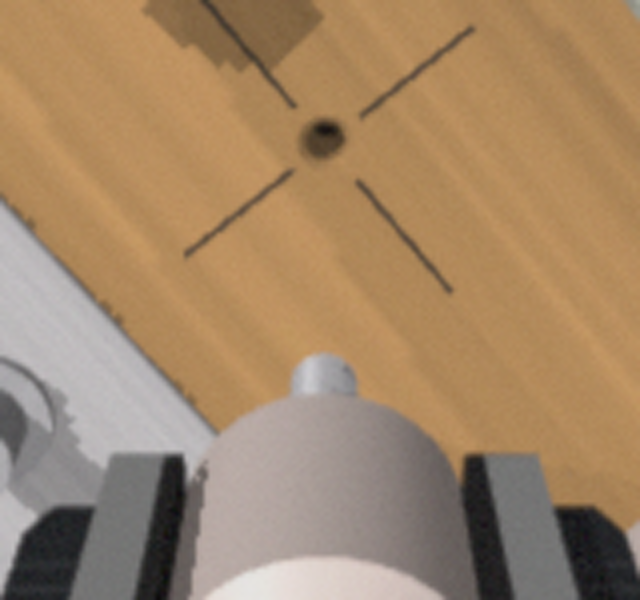

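The hole is at (320.7,214.5) in the full frame. The screw's tip edge is at (321,268.5), centred between the jaws.

```bash
python3 - <<'E'
from h import *
s=status.state();P=s["tool_pos"];cal=vision.get_calibration("wrist");yaw,R=toolyaw()
h=pix2world(cal,(320.7,214.5),z=.038)[0];print("hole",h.round(4))
for z in(.040,.038,.036):
  for r in (0,.0028,.004):
    print(z,r,project(cal,P+R[:,0]*r-[0,0,z-.0]).round(1))
for t in ([.4732,-.2105],h[:2]): print(shift([*t,.086]))
E
```

```text
hole [ 0.4722 -0.2112  0.038 ]
0.04 0 [[321.2 273.1]]
0.04 0.0028 [[321.2 267.7]]
0.04 0.004 [[321.2 265.4]]
0.038 0 [[321.2 274.8]]
0.038 0.0028 [[321.2 269.3]]
0.038 0.004 [[321.2 267. ]]
0.036 0 [[321.2 276.5]]
0.036 0.0028 [[321.2 271. ]]
0.036 0.004 [[321.2 268.6]]
[ 2.9 -0.5 86.3]
[ 4.1 -0.3 86.3]
```

```bash
python3 -m crank '[3.5,-0.4,15,0,0, 3.5,-0.4,35,0,0, 3.5,-0.4,55,0,0, 3.5,-0.4,70,0,0, 3.5,-0.4,80,0,0, 3.5,-0.4,86,0,0, 3.5,-0.4,86,0,0, 3.5,-0.4,86,0,0, 3.5,-0.4,86,0,0, 3.5,-0.4,86,0,0]'
python3 - <<'E'
from h import *
s=status.state();P=s["tool_pos"];cal=vision.get_calibration("wrist");yaw,R=toolyaw()
print(P,s["joint_pos"].round(3))
im,d=vision.grab_frame("wrist")
save(cv2.resize(im[210:330,240:400],None,fx=5,fy=5,interpolation=cv2.INTER_CUBIC),"wrist5.png")
print(project(cal,[P-[0,0,.04],P+R[:,0]*.0028-[0,0,.039],[.4727,-.2108,.038],[.4732,-.2105,.038]]).round(1))
E
```

```text
time: 11.4
tool_pos: [0.4733, -0.2112, 0.0873]
tool_rot: [0.001, -0.379, 0.925, -0.001]
contact_force: [0.1, -0.4, -2.1]
gripper_width: 0.309
[ 0.47327192 -0.21121802  0.08726138] [-0.563 -0.068  1.984  0.     1.223 -2.912]
[[321.2 273.2]
 [321.2 268.6]
 [322.6 265.7]
 [322.4 266.7]]
```

View pics/wrist5.png

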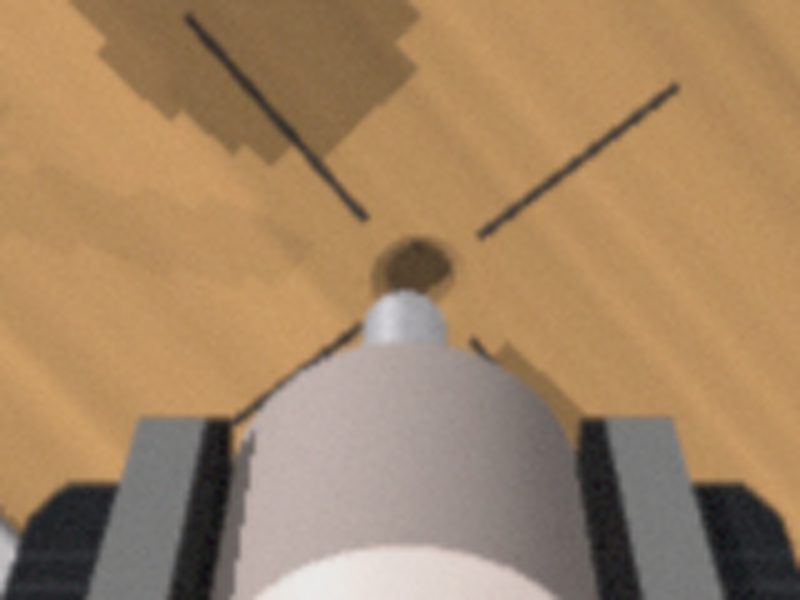

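Close up, the cross arms intersect at about (418,278) in the crop, which is (323.3,265.4) in the frame. The tip edge is at (321,268).

```bash
python3 - <<'E'
from h import *
s=status.state();cal=vision.get_calibration("wrist");print(s["tool_pos"])
h=pix2world(cal,(323.2,265.4),z=.038)[0];print(h,shift([h[0],h[1],.06]))
E
```

```text
[ 0.47312654 -0.21112995  0.08705591]
[ 0.47222189 -0.2106814   0.038     ] [ 0.3  1.  27.1]
```

```bash
python3 -m crank '[0.3,1,2,0,0, 0.3,1,4,0,0, 0.3,1,6,0,0, 0.3,1,8,0,0, 0.3,1,9,0,0, 0.3,1,10,0,0, 0.3,1,11,0,0, 0.3,1,12,0,0, 0.3,1,13,0,0, 0.3,1,13,0,0]'
```

```text
time: 12.45
tool_pos: [0.4717, -0.2103, 0.0731]
tool_rot: [-0.0, -0.379, 0.925, 0.0]
contact_force: [-0.3, -0.8, -0.5]
gripper_width: 0.307
```

```bash
python3 -m crank '[0,0,1,0,0, 0,0,2,0,0, 0,0,3,0,0, 0,0,4,0,0, 0,0,5,0,0, 0,0,6,0,0, 0,0,7,0,0, 0,0,8,0,0, 0,0,9,0,0, 0,0,9,0,0]'
```

```text
time: 13.45
tool_pos: [0.4717, -0.2103, 0.0641]
tool_rot: [-0.0, -0.379, 0.925, 0.0]
contact_force: [0.5, 0.9, -0.3]
gripper_width: 0.309
```

```bash
python3 -m crank '[0,0,0.5,0,0, 0,0,1,0,0, 0,0,1.5,0,0, 0,0,2,0,0, 0,0,2.5,0,0, 0,0,3,0,0, 0,0,3.5,0,0, 0,0,4,0,0, 0,0,4,0,0, 0,0,4,0,0]'
```

```text
time: 14.45
tool_pos: [0.4718, -0.2104, 0.0603]
tool_rot: [-0.0, -0.379, 0.925, 0.0]
contact_force: [-0.0, 0.4, -1.5]
gripper_width: 0.308
```

```bash
python3 -m crank '[0,0,0.1,0,0, 0,0,0.2,0,0, 0,0,0.3,0,0, 0,0,0.4,0,0, 0,0,0.5,0,0, 0,0,0.6,0,0, 0,0,0.7,0,0, 0,0,0.8,0,0, 0,0,0.8,0,0, 0,0,0.8,0,0]'
```

```text
time: 15.45
tool_pos: [0.4718, -0.2104, 0.0596]
tool_rot: [0.0, -0.379, 0.925, -0.0]
contact_force: [-1.0, 0.6, 0.6]
gripper_width: 0.309
```

```bash
python3 -m crank '[0,0,0.1,0,0, 0,0,0.2,0,0, 0,0,0.3,0,0, 0,0,0.4,0,0, 0,0,0.5,0,0, 0,0,0.6,0,0, 0,0,0.7,0,0, 0,0,0.8,0,0, 0,0,0.8,0,0, 0,0,0.8,0,0]'
```

```text
time: 16.45
tool_pos: [0.472, -0.2104, 0.0593]
tool_rot: [0.0, -0.379, 0.925, -0.0]
contact_force: [-2.3, 1.1, 5.5]
gripper_width: 0.31
```

Touching wood at TCP z of about 0.0594, as expected. Arm stiffness is about 10 N/mm, so I'll load toward 19 N.

```bash
python3 -m crank '[0,0,0.15,0,0, 0,0,0.3,0,0, 0,0,0.45,0,0, 0,0,0.6,0,0, 0,0,0.75,0,0, 0,0,0.9,0,0, 0,0,1.0,0,0, 0,0,1.0,0,0, 0,0,1.0,0,0, 0,0,1.0,0,0]'
```

```text
time: 17.45
tool_pos: [0.4721, -0.2105, 0.059]
tool_rot: [0.0, -0.379, 0.925, -0.0]
contact_force: [-3.8, 2.1, 10.5]
gripper_width: 0.31
```

```bash
python3 -m crank '[0,0,0.2,0,0, 0,0,0.4,0,0, 0,0,0.6,0,0, 0,0,0.8,0,0, 0,0,1.0,0,0, 0,0,1.2,0,0, 0,0,1.4,0,0, 0,0,1.6,0,0, 0,0,1.7,0,0, 0,0,1.7,0,0]'
```

```text
time: 18.45
tool_pos: [0.4723, -0.2106, 0.0586]
tool_rot: [-0.0, -0.379, 0.925, 0.0]
contact_force: [-6.4, 4.1, 17.5]
gripper_width: 0.31
```

```bash
python3 -m crank '[0.1,0.3,0.1,8,0, 0.15,0.5,0.2,16,0, 0.15,0.6,0.3,24,0, 0.15,0.6,0.4,32,0, 0.15,0.6,0.5,40,0, 0.15,0.6,0.55,48,0, 0.15,0.6,0.65,56,0, 0.15,0.6,0.7,64,0, 0.15,0.6,0.8,72,0, 0.15,0.6,0.9,80,0]'; python3 -c "
from h import *
s=status.state();print(s['joint_pos'].round(3),s['ft_torque'].round(3),toolyaw()[0])"
```

```text
time: 19.45
tool_pos: [0.4727, -0.2106, 0.058]
tool_rot: [0.001, 0.307, 0.952, -0.0]
contact_force: [-4.5, 4.1, 16.7]
gripper_width: 0.309
[-5.630e-01 -2.900e-02  2.002e+00  1.000e-03  1.166e+00 -1.510e+00] [0.748 0.808 0.023] 144.23550886233443
```

```bash
python3 -m crank '[0.2,0,0.2,8,0, 0.4,0,0.3,16,0, 0.5,0,0.4,24,0, 0.5,0,0.5,32,0, 0.5,0,0.6,40,0, 0.5,0,0.7,48,0, 0.5,0,0.8,56,0, 0.5,0,0.9,64,0, 0.5,0,1.0,72,0, 0.5,0,1.05,80,0]'; python3 -c "
from h import *
s=status.state();print(s['joint_pos'].round(3),s['ft_torque'].round(3),toolyaw()[0])"
```

```text
time: 20.45
tool_pos: [0.4725, -0.2106, 0.0572]
tool_rot: [0.001, 0.847, 0.532, 0.001]
contact_force: [-4.0, 4.3, 16.0]
gripper_width: 0.311
[-5.630e-01 -2.900e-02  2.003e+00  1.000e-03  1.164e+00 -1.140e-01] [ 0.68   0.737 -0.045] 64.22864415232506
```

```bash
python3 -m crank '[0,-0.2,0.2,8,0, 0,-0.3,0.35,16,0, 0.1,-0.4,0.5,24,0, 0.1,-0.4,0.6,32,0, 0.1,-0.4,0.7,40,0, 0.1,-0.4,0.8,48,0, 0.1,-0.4,0.9,56,0, 0.1,-0.4,1.0,64,0, 0.1,-0.4,1.1,72,0, 0.1,-0.4,1.2,80,0]'; python3 -c "
from h import *
s=status.state();print(s['joint_pos'].round(3),s['ft_torque'].round(3),toolyaw()[0])"
```

```text
time: 21.45
tool_pos: [0.4727, -0.2108, 0.0563]
tool_rot: [0.001, 0.991, -0.137, 0.002]
contact_force: [-3.9, 2.4, 15.3]
gripper_width: 0.31
[-0.563 -0.028  2.004  0.     1.161  1.283] [0.396 0.677 0.013] -15.761631773120783
```

```bash
python3 -m crank '[0,0,0.1,8,0, 0,0,0.2,16,0, 0,0,0.3,24,0, 0,0,0.4,32,0, 0,0,0.5,40,0, 0,0,0.55,48,0, 0,0,0.65,56,0, 0,0,0.75,64,0, 0,0,0.85,72,0, 0,0,0.95,80,0]'; python3 -c "
from h import *
s=status.state();print(s['joint_pos'].round(3),s['ft_torque'].round(3),toolyaw()[0])"
```

```text
time: 22.45
tool_pos: [0.4721, -0.2109, 0.0554]
tool_rot: [0.0, -0.671, 0.742, -0.002]
contact_force: [-5.3, 1.9, 18.1]
gripper_width: 0.309
[-5.640e-01 -2.700e-02  2.005e+00 -1.000e-03  1.160e+00  2.679e+00] [ 0.46   1.172 -0.   ] -95.75479275939553
```

320° turned and 3.2 mm sunk. Now I'll unload, let go, wind back and regrip for the rest.

```bash
python3 -m crank '[0,0,-1,0,0, 0,0,-2,0,0, 0,0,-2.4,0,0, 0,0,-2.4,0,0, 0,0,-2.4,0,60, 0,0,-2.4,0,60, 0,0,-2.4,0,60, 0,0,-2.4,0,60, 0,0,-2.4,0,60, 0,0,-2.4,0,60]'
python3 - <<'E'
from h import *
s=status.state();print(s["tool_pos"])
im,d=vision.grab_frame("wrist")
im2,d=vision.grab_frame("side");im3,d=vision.grab_frame("scene")
a=cv2.resize(im,(400,300));b=cv2.resize(im2[170:260,325:445],(400,300));c=cv2.resize(im3[150:240,250:370],(400,300))
save(np.vstack([np.hstack([b,c]),np.hstack([a,0*a])]),"rel6.png")
E
```

```text
time: 23.45
tool_pos: [0.4704, -0.2094, 0.0541]
tool_rot: [-0.0, -0.673, 0.74, 0.0]
contact_force: [0.4, 0.4, -0.4]
gripper_width: 0.599
[ 0.47040926 -0.20942753  0.05410927]
```

View pics/rel6.png

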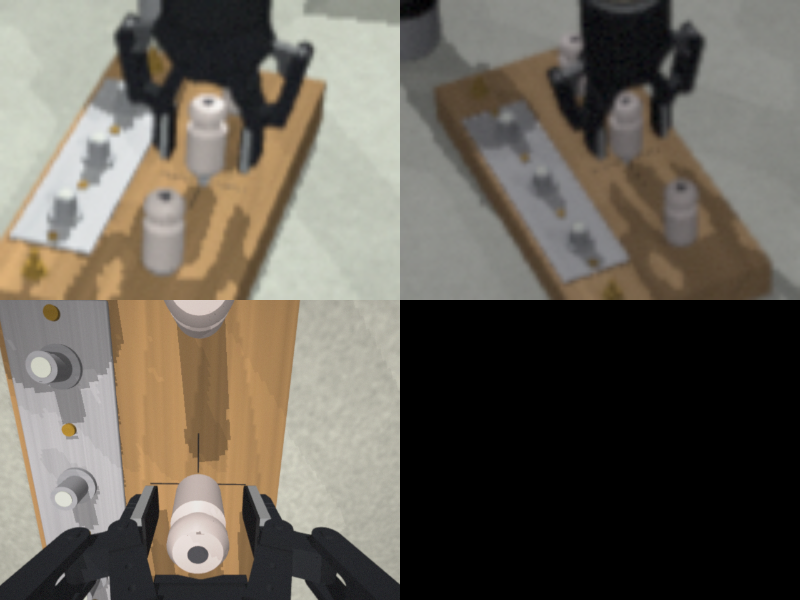

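Let go, it stands upright in the hole in all three views (side crop at 207,140). I'll wind back 160° and regrip.

```bash
python3 -m crank '[0.5,-1,-1,-8,60, 0.5,-1,-1,-16,60, 0.5,-1,-1,-24,60, 0.5,-1,-1,-32,60, 0.5,-1,-1,-40,60, 0.5,-1,-1,-48,60, 0.5,-1,-1,-56,60, 0.5,-1,-1,-64,60, 0.5,-1,-1,-72,60, 0.5,-1,-1,-80,60]'
python3 -m crank '[0,0,0,-8,60, 0,0,0,-16,60, 0,0,0,-24,60, 0,0,0,-32,60, 0,0,0,-40,60, 0,0,0,-48,60, 0,0,0,-56,60, 0,0,0,-64,60, 0,0,0,-72,60, 0,0,0,-80,60]'
python3 -m crank '[0,0,0,0,60, 0,0,0,0,60, 0,0,0,0,0, 0,0,0,0,0, 0,0,0,0,0, 0,0,0,0,0, 0,0,0,0,0, 0,0,0.1,0,0, 0,0,0.2,0,0, 0,0,0.3,0,0]'
```

```text
time: 24.6
tool_pos: [0.4715, -0.2101, 0.0553]
tool_rot: [0.0, 0.991, -0.132, 0.0]
contact_force: [0.9, 0.4, 1.0]
gripper_width: 0.596
time: 25.6
tool_pos: [0.4715, -0.2101, 0.0553]
tool_rot: [0.0, 0.844, 0.536, 0.0]
contact_force: [-0.0, -0.7, -1.4]
gripper_width: 0.599
time: 26.6
tool_pos: [0.4715, -0.2101, 0.0553]
tool_rot: [-0.0, 0.845, 0.534, -0.0]
contact_force: [-0.1, 0.9, 4.6]
gripper_width: 0.313
```

```bash
python3 -m crank '[0,0,0.3,0,0, 0,0,0.6,0,0, 0,0,0.9,0,0, 0,0,1.2,0,0, 0,0,1.5,0,0, 0,0,1.7,0,0, 0,0,1.9,0,0, 0,0,2.0,0,0, 0,0,2.0,0,0, 0,0,2.0,0,0]'
```

```text
time: 27.6
tool_pos: [0.4717, -0.2103, 0.0548]
tool_rot: [-0.0, 0.845, 0.534, -0.0]
contact_force: [-4.5, 2.7, 13.5]
gripper_width: 0.308
```

```bash
python3 -m crank '[0,0,0.4,0,0, 0,0,0.8,0,0, 0,0,1.0,0,0, 0,0,1.1,8,0, 0,0,1.2,16,0, 0,0,1.3,24,0, 0,0,1.4,32,0, 0,0,1.5,40,0, 0,0,1.6,48,0, 0,0,1.7,56,0]'
```

```text
time: 28.6
tool_pos: [0.4726, -0.21, 0.054]
tool_rot: [-0.0, 0.997, 0.072, 0.001]
contact_force: [-4.6, 5.5, 17.0]
gripper_width: 0.308
```

```bash
python3 -m crank '[0,0,0.1,8,0, 0,0,0.2,16,0, 0,0,0.3,24,0, 0,0,0.4,32,0, 0,0,0.5,40,0, 0,0,0.6,48,0, 0,0,0.7,56,0, 0,0,0.8,64,0, 0,0,0.9,72,0, 0,0,1.0,80,0]'
```

```text
time: 29.6
tool_pos: [0.4732, -0.2107, 0.0533]
tool_rot: [-0.0, 0.81, -0.586, 0.001]
contact_force: [-3.5, 3.2, 15.5]
gripper_width: 0.312
```

456° turned in all, with about 4.5 mm cut. Unload, let go and rise.

```bash
python3 -m crank '[0,0,-1,0,0, 0,0,-2,0,0, 0,0,-2.4,0,0, 0,0,-2.4,0,0, 0,0,-2.4,0,70, 0,0,-2.4,0,70, 0,0,-2.4,0,70, 0,0,-2.4,0,70, 0,0,-2.4,0,70, 0,0,-2.4,0,70]'
python3 -m crank '[0,0,-5,0,70, 0,0,-15,0,70, 0,0,-30,0,70, 0,0,-55,0,70, 0,0,-85,0,70, 0,0,-115,0,70, 0,0,-140,0,70, 0,0,-155,0,70, 0,0,-160,0,70, 0,0,-160,0,70]'
python3 - <<'E'
from h import *
print(status.state()["tool_pos"])
c=vision.get_calibration("wrist");im,d=vision.grab_frame("wrist")
im2,_=vision.grab_frame("side");im3,_=vision.grab_frame("scene")
top=project(c,[.4725,-.2107,.1055])[0].round().astype(int);print(top)
X=cloud(c,d,np.ones(d.shape,bool))
k=(np.hypot(X[:,0]-.4725,X[:,1]+.2107)<.02)&(X[:,2]>.06)&(X[:,2]<.13);Q=X[k]
for lo,hi in[(.098,.115)]:
    q=Q[(Q[:,2]>lo)&(Q[:,2]<hi)];print("crown",len(q),np.median(q,0).round(4),np.percentile(q[:,2],98).round(4))
a=cv2.resize(im,(400,300));b=cv2.resize(im2[170:260,325:445],(400,300));cc=cv2.resize(im3[150:240,250:370],(400,300));e=cv2.resize(im3,(400,300))
save(np.vstack([np.hstack([b,cc]),np.hstack([a,e])]),"end7.png")
E
```

```text
time: 30.6
tool_pos: [0.4714, -0.2101, 0.0526]
tool_rot: [0.0, 0.812, -0.584, -0.0]
contact_force: [0.8, 0.1, -0.2]
gripper_width: 0.698
time: 31.6
tool_pos: [0.4717, -0.2102, 0.2134]
tool_rot: [-0.0, 0.812, -0.584, 0.001]
contact_force: [0.8, 0.4, 0.8]
gripper_width: 0.7
[ 0.4716615  -0.21021026  0.21340627]
[320 231]
crown 1398 [ 0.4732 -0.212   0.1039] 0.1058
```

View pics/end7.png

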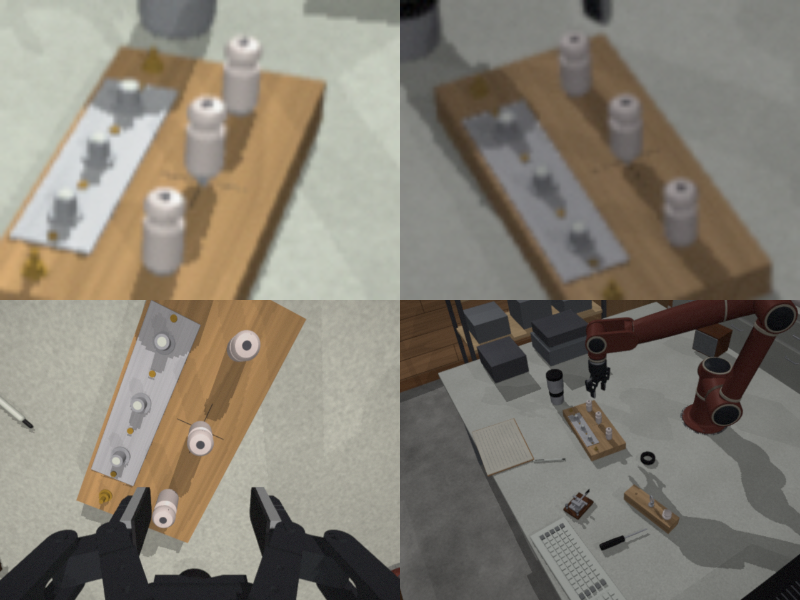

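```bash
python3 -c "
from plant import order
print(order.job_done())"
```

```text
the job is handed in; nothing more can be done
None
```

The tall spare now stands upright in the middle pilot hole with its thread started, and I handed the job in at about 32 s of robot time. No verdict came back.

- **Screwing:** I turned it clockwise 456° in two grips (320°, then 136°). At the checks after each stroke the push read 15 to 18 N, but force was only reported once per call, so I did not see its value in between.
- **Depth:** The tool sank 3.2 mm over the first 320°. I estimate about 4.5 mm in total, against 3.6 mm for one full turn. The crown measured about 106 mm above the table, down from a nominal 110 mm, which points to a cut of roughly 4.2 to 4.5 mm.
- **Last pictures:** The insulator stands in line with its two neighbours and the arm is clear above it. The other things look unmoved, though I only checked that by eye.
- **Disagreements:** While pushing there was a side load of 4 to 8 N because the arm flexes outward, and I only partly corrected it. The crown's depth-based position was about 1.5 mm off the pilot centre. That measurement includes the side of the crown, so I don't take it as a lean.

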